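# Trim the big flame screw on a gas hob

### The arm

A 7-joint arm with a two-finger parallel gripper is mounted at the origin on the work surface. World frame = base frame: x ahead of the robot, y to its left, z up, the work surface at z = 0. Lengths are in mm, angles in rad, forces in N, time in s.
With the tool pointing down it reaches from about 400 to 875 mm from the base axis. Payload 4.4 kg.
Tool frame: the origin (TCP) lies on the centre line of the jaws, within the pads' length; the fingertips stand 19 mm ahead of it and the grasp point (between the pads) is the TCP; z points along the fingers, y is the line along which they close (so a half turn about z gives the same grasp; the last joint's range is limited). The gripper opens to 85 mm and grips with 20 to 120 N. Pads are 22 mm wide; open, the fingers measure 114 mm over their backs; the gripper's body (76 mm by 85 mm) begins 54 mm behind the grasp point. The pads swing forward as they close: fully open they stand 13 mm farther back than shut.
Start: joints at [1.12, 0.628, 0.038, 1.517, -0.027, 0.996, -0.02], TCP at [244.02, -602.471, 250.313] pointing down, gripper open.
Joint ranges: [-3.06, 3.06], [-0.37, 2.12], [-1.25, 1.32], [0.18, 2.47], [-1.1, 4.24], [0.23, 1.98], [-2.94, 2.94]. Speed limits (rad/s): [2.57, 2.57, 3.14, 3.14, 3.14, 3.14, 3.14].

### API

Orientations are given as [roll, pitch, yaw] about the fixed x, y, z axes, in that order (R = Rz(yaw) Ry(pitch) Rx(roll)).
In Python, from cell import ctrl, viewer, silhouettes gives the robot as it stands.
- The arm moves only by the shell command python3 -m creep 'ROWS'. ROWS is JSON, a list of rows, each an object with "jaw": the gripper command: -1 is shut, 1 is fully open, values between are in proportion; "xyz": the shift along the tool's x, y, z in mm, a list of three; "angular": the turn, a rotation vector about the tool's x, y, z in rad, a list of three. In form: [{"jaw": jaw, "xyz": [tx, ty, tz], "angular": [rx, ry, rz]}, ...]. A call has 1 to 12 rows; each row is the pose to reach, as a shift and turn from the pose commanded when the call began, along the tool's axes at that moment; what a row does not reach only later rows make up. A row lasts 1/8 s, in which the tool goes at most 62.5 mm and 10.7 degrees, less where a joint would pass 70% of its speed; a pose out of reach is approached as far as the arm can. A call with a gripper value outside its range is refused whole. The fingers move at their own pace and stop on an object; the grip force is fixed at half the most. Time passes only in rows, so rows that repeat a pose let the fingers close. It gives the time, the measured TCP pose, the force, the opening and the grip force at its end, in the units of the state.
- ctrl.read_state(): the state, without advancing time (a new reading comes with each control period).
- viewer.get_image(name): name is "scene" or "side" or "wrist"; returns (picture, depth): 384x512x3 uint8, red, green, blue; 384x512 float32, mm along the optical axis (not along the pixel's ray), 0 where there is no reading.
- viewer.camera_model(name): a dict with "fx", "fy", "cx", "cy" (pixels), "dist" ([k1, k2, p1, p2, k3] as OpenCV has them; the pictures are not rectified), "T" (4x4, takes a point from camera to world coordinates). Camera axes: x right, y down, z forward; pixel columns grow to the right and rows downward; lengths in mm; the calibration is good to about 2 mm. A picture is of the moment at which its call begins: read the wrist's pose just before it. camera_model takes no time and is no camera call; for the wrist camera it gives the pose at the moment of the call.
- ctrl.finish_job(): hands the job in; it is judged then, once.
Trained networks look in the newest picture that a camera, given by its name, has taken for a name from the list of things; names that differ only in an ending like _2 or _b are one class to them, and where a whole thing is asked for, a point or a joint stands for the part that bears it (a point fixed in the world has none). Each returns a list of dicts, best first, with "score" (0 to 1); they miss things now and then, are a little off and sometimes report something else, mostly with a low value. They report only what shows in the picture. A call takes as long as a camera call.
- silhouettes(camera, target): "pixels" (384x512 bool, what is visible of it) and "xy" ([column, row] in pixels, amid what is visible of it).
The state is a dict: "clock": time; "qpos": joint angles; "qd": joint speeds; "tau": joint torques, N m; "eef_pos": TCP position; "tool_rot": TCP orientation; "force": force on the tool from outside, world axes, zero at the start; "torque": the same for the moment, N m; "width": finger opening in mm; "gripper_force": force on a finger pad.
Only numpy, scipy, OpenCV 4.12 (cv2) and the standard library are available. Lean on these libraries where they do the work, as an engineer would, in place of code of your own. Each camera call takes 0.05 s, during which the arm holds its last target. There are 200 camera calls.

### The job

One burner of this gas hob burns too high. Take the white plastic tuning tool with the flat-sided handle out of its stand, put its blade in the slot of the larger of the two brass trimmer screws on the hob's front strip, and turn it clockwise until the slot is in line with the two steel ribs beside the screw. Then put the tool back upright in the hole of the stand it came from; do not turn the smaller screw.

Things in the scene. Friction and masses are not known exactly. Their poses are not given: they have to be found in the camera images.
- tuner (a point): White tuning tool, 60 g, upright in a hole of a fixed wooden stand (top 62 mm up, two 37 mm holes). Point: centre of its handle, 34 (x) by 22 (y) by 70 mm high: grip across the 22. Downwards from the point: 52 mm disc, underside at 41 mm, rests on the stand; blade tip at 79 mm, blade 26 (x) by 3.5 (y) by 15 mm high. Other hole, 100 mm off in y: a tool with a round 18 mm handle, same height or less.
- slot (a point): Larger brass screw (36 mm; the other 22) on the hob's front strip. Point: on its axis at the slot's floor, 23 mm above the worktop; x along the slot, turning with it, z up. Slot 11 mm deep, right across: 6 mm wide in the lower 6 mm, then flaring at 45 deg to 16 mm. Turns about vertical without rising, 0.06 N m friction, stays put. Starts 37 to 66 deg anticlockwise of the ribs. Blade play 6 deg.
- index (a point): Fixed mark of the larger screw, on its axis at the slot floor's height; x runs along the two small steel ribs on its black base (72 mm wide), one either side of the screw, 22 to 34 mm from the axis. Stops lie 92 deg either side of the ribs. The fixed steel hob rises nowhere above 60 mm within 200 mm of the screw.
- small_edge (a point): Bystander, not to be turned: point on the slot line of the smaller brass screw (22 mm wide, on a 43 mm black base), 10 mm from its axis, 25 mm above the worktop. It, the larger screw and a black knob stand 92 mm apart on the hob's front strip, in any order.

How it is judged (in metres and radians):
On the way, in this order (a step that is already met when the one before it is completed fails the run):
1. the tuning tool's blade is in the slot of the larger screw (z of tuner in the frame of slot below 0.086 m and horizontal distance between tuner and slot below 0.014 m and angle between tuner's own z axis and vertical below 0.2 rad), for 0.1 s.
2. with the blade in the slot, the slot has been turned into line with the ribs (z of tuner in the frame of slot below 0.088 m and horizontal distance between tuner and slot below 0.014 m and angle between tuner's own z axis and vertical below 0.2 rad and angle between the x axis of slot and the x axis of index, either way round below 0.26 rad), for 0.2 s.
At the end, for the whole second after the job is handed in: the larger screw's slot is in line with the ribs within 15 degrees, and the tuning tool stands upright (within 10 degrees) in its own hole of the stand, its handle's centre within 18 mm of where it was (angle between the x axis of slot and the x axis of index, either way round below 0.26 rad and distance of tuner from where it was at the start of the episode below 0.018 m and angle between tuner's own z axis and vertical below 0.18 rad); the robot touches nothing.
It fails at once if the smaller screw was turned (its rim point moved more than 4 mm) (distance of small_edge from where it was at the start of the episode above 0.004 m).
It also fails if it takes over 48 s, if anything falls off the work surface, if the arm or the gripper's body presses on something with over 40 N, if the wrist force passes 120 N, or if a joint passes its speed limit or range.

## Working session

There is one attempt and no reset: what is moved stays moved. The work goes in short steps, Python scripts to look and compute and a shell command to move; the robot and the scene stay as the last step left them, time stands still between calls to the robot, and variables do not carry over. Pictures are saved under pics/ and viewed, at most 10 in all, crops included, and the job is handed in when it is done.

```bash
mkdir -p pics
cat > h.py <<'E'
import numpy as np, cv2
from cell import ctrl, viewer, silhouettes
from scipy.spatial.transform import Rotation as R
def world(cam, m, uv, d):
    K=np.array([[m['fx'],0,m['cx']],[0,m['fy'],m['cy']],[0,0,1]])
    n=cv2.undistortPoints(np.array(uv,float).reshape(-1,1,2),K,np.array(m['dist']))[:,0]
    p=np.c_[n,np.ones(len(n))]*np.array(d,float).reshape(-1,1)
    return p@m['T'][:3,:3].T+m['T'][:3,3]
def cloud(cam,mask,m,dep):
    v,u=np.nonzero(mask&(dep>0)); return world(cam,m,np.c_[u,v],dep[v,u])
E
python3 - <<'E'
from h import *
s=ctrl.read_state(); print({k:np.round(s[k],3) for k in ('clock','eef_pos','tool_rot','force','width')})
ims=[]
for c in ('scene','side'):
    m=viewer.camera_model(c); m['T']=np.array(m['T']); im,d=viewer.get_image(c); ims.append(im)
    print(c,np.round(m['T'],2).tolist(),m['fx'])
    for t in ('tuner','slot','small_edge'):
        for r in silhouettes(c,t)[:2]:
            P=cloud(c,r['pixels'],m,d)
            print(t,round(r['score'],2),np.round(r['xy']),r['pixels'].sum(),np.round(np.median(P,0),1) if len(P) else '',np.round(np.percentile(P,[3,97],axis=0),0).tolist() if len(P) else '')
cv2.imwrite('pics/a.png',np.hstack(ims)[:,:,::-1][:, :] if 0 else cv2.resize(np.vstack(ims),(512,600) if 0 else (400,600))[:,:,::-1])
cv2.imwrite('pics/scene.png',ims[0][:,:,::-1]);cv2.imwrite('pics/side.png',ims[1][:,:,::-1])
E
```

```text
{'clock': np.float64(0.0), 'eef_pos': array([ 243.781, -601.911,  249.376]), 'tool_rot': array([-3.14 ,  0.   ,  0.385]), 'force': array([0.676, 0.504, 0.239]), 'width': np.float64(85.309)}
scene [[0.73, 0.54, -0.41, 779.59], [0.68, -0.58, 0.45, -336.64], [0.01, -0.61, -0.79, 641.57], [0.0, 0.0, 0.0, 1.0]] 348.4916888726781
tuner 0.6 [140. 275.] 948 [ 469.2 -296.7   97. ] [[445.0, -316.0, 66.0], [481.0, -273.0, 138.0]]
slot 0.49 [301. 178.] 173 [497.3 107.1  32.3] [[482.0, 90.0, 23.0], [513.0, 122.0, 35.0]]
small_edge 0.66 [268. 202.] 84 [485.8  16.3  23. ] [[476.0, 6.0, 16.0], [494.0, 25.0, 27.0]]
small_edge 0.45 [300. 184.] 667 [501.9 101.9  20.5] [[466.0, 74.0, 12.0], [530.0, 141.0, 34.0]]
side [[-0.82, -0.4, 0.4, 178.44], [-0.57, 0.61, -0.56, 406.35], [-0.02, -0.68, -0.73, 687.01], [0.0, 0.0, 0.0, 1.0]] 393.3961652703543
tuner 0.74 [329. 135.] 576 [ 455.2 -286.7   95.7] [[437.0, -316.0, 62.0], [480.0, -273.0, 138.0]]
slot 0.55 [212. 257.] 282 [495.  105.5  31.6] [[480.0, 89.0, 21.0], [512.0, 124.0, 35.0]]
```

View pics/scene.png

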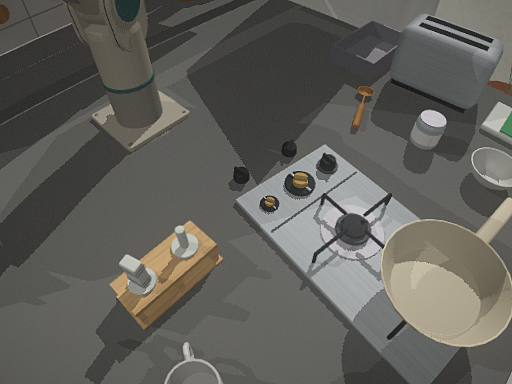

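View pics/side.png

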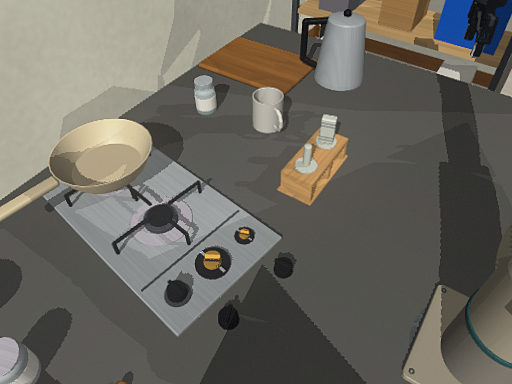

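The scene view shows the flat-handled tuner at (137,272) and the round tool at (182,242) in the stand. On the front strip are the small screw (269,202), the large screw (301,182) and the knob (327,162).

Run:
```python
from h import *
Q=[]
for c in ('scene','side'):
    m=viewer.camera_model(c); m['T']=np.array(m['T']); im,d=viewer.get_image(c)
    P=cloud(c,np.ones(d.shape,bool),m,d)
    n=P[(abs(P[:,0]-462)<130)&(abs(P[:,1]+270)<170)]
    top=n[(n[:,2]>128)&(n[:,2]<145)]
    t=top[np.linalg.norm(top[:,:2]-[462,-295],axis=1)<35]
    print(c,'handle top',len(t),t.mean(0).round(1),cv2.minAreaRect(t[:,:2].astype(np.float32)))
    o=n[(n[:,2]>105)&(np.linalg.norm(n[:,:2]-[462,-295],axis=1)>60)]; print('other',len(o),o.mean(0).round(1) if len(o) else '',o[:,2].max() if len(o) else '')
    st=n[(n[:,2]>56)&(n[:,2]<67)]; print('stand',len(st),cv2.minAreaRect(st[:,:2].astype(np.float32)))
    sc=silhouettes(c,'slot')[0]; p=cloud(c,sc['pixels'],m,d); p=p[p[:,2]>28]; print('slot',p.mean(0).round(1),cv2.minEnclosingCircle(p[:,:2].astype(np.float32)))
```

```text
scene handle top 286 [ 461.  -295.1  136.3] ((458.453369140625, -294.7063903808594), (34.70592498779297, 21.768177032470703), 16.140531539916992)
other 109 [ 461.3 -196.5  118.5] 125.38662423332528
stand 3031 ((458.2950744628906, -245.0245361328125), (82.49600982666016, 190.6375274658203), 0.03400187939405441)
slot [497.9 107.1  32.7] ((497.33709716796875, 107.24398803710938), 18.773942947387695)
side handle top 124 [ 457.4 -291.5  135.3] ((458.4629211425781, -294.4466552734375), (34.65415573120117, 23.711402893066406), 21.24365234375)
other 83 [ 456.5 -193.5  118.2] 126.96645298517944
stand 1257 ((458.8333740234375, -246.25413513183594), (82.52686309814453, 192.12535095214844), 0.19837544858455658)
slot [496.4 106.4  32.6] ((497.02374267578125, 105.82177734375), 18.63846778869629)
```

```bash
python3 -m creep '[{"jaw":1,"xyz":[52,-34,-40],"angular":[0,0,0]},{"jaw":1,"xyz":[104,-68,-40],"angular":[0,0,0]},{"jaw":1,"xyz":[156,-102,-40],"angular":[0,0,0]},{"jaw":1,"xyz":[208,-136,-40],"angular":[0,0,0]},{"jaw":1,"xyz":[260,-170,-40],"angular":[0,0,0]},{"jaw":1,"xyz":[314,-205,-40],"angular":[0,0,0]},{"jaw":1,"xyz":[314,-205,-40],"angular":[0,0,0]},{"jaw":1,"xyz":[314,-205,-40],"angular":[0,0,0]}]'
cat > w.py <<'E'
from h import *
import sys
s=ctrl.read_state(); print(s['clock'],np.round(s['eef_pos'],1),np.round(s['tool_rot'],3))
m=viewer.camera_model('wrist'); m['T']=np.array(m['T']); im,d=viewer.get_image('wrist')
np.savez('w.npz',im=im,d=d,T=m['T']); cv2.imwrite('pics/%s.png'%sys.argv[1],im[:,:,::-1])
P=cloud('wrist',np.ones(d.shape,bool),m,d)
print(np.round(m['T'],2).tolist())
t=P[(np.linalg.norm(P[:,:2]-[458.5,-294.5],axis=1)<35)&(P[:,2]>128)&(P[:,2]<145)]
if len(t)>20: print('handle',len(t),t.mean(0),cv2.minAreaRect(t[:,:2].astype(np.float32)))
E
python3 w.py w1
```

```text
clock: 1.6
eef_pos: [458.4, -294.3, 290.4]
tool_rot: [3.141, 0.0, 0.387]
force: [-0.2, -0.7, 0.9]
width: 85.4
gripper_force: 0.0
1.6 [ 458.4 -294.3  290.4] [3.141 0.    0.387]
[[0.38, -0.88, -0.27, 529.51], [-0.93, -0.36, -0.11, -265.71], [0.0, 0.3, -0.96, 413.31], [0.0, 0.0, 0.0, 1.0]]
handle 931 [ 459.10108465 -295.29690088  136.80768204] ((457.61175537109375, -295.8680725097656), (34.48408508300781, 21.974071502685547), 16.753957748413086)
```

View pics/w1.png

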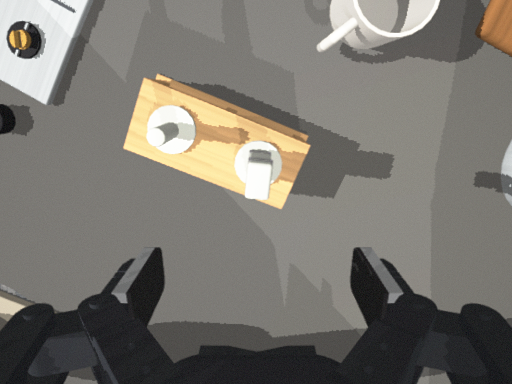

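The wrist view shows the handle at (260,175) with the jaws above it. Its long axis lies at about +16.7°, so I turn +0.095 rad about tool z and descend.

```bash
python3 -m creep '[{"jaw":1,"xyz":[-0.5,1,45],"angular":[0,0,0.095]},{"jaw":1,"xyz":[-0.5,1,90],"angular":[0,0,0.095]},{"jaw":1,"xyz":[-0.5,1,130],"angular":[0,0,0.095]},{"jaw":1,"xyz":[-0.5,1,160],"angular":[0,0,0.095]},{"jaw":1,"xyz":[-0.5,1,184],"angular":[0,0,0.095]},{"jaw":1,"xyz":[-0.5,1,184],"angular":[0,0,0.095]},{"jaw":-1,"xyz":[-0.5,1,184],"angular":[0,0,0.095]},{"jaw":-1,"xyz":[-0.5,1,184],"angular":[0,0,0.095]},{"jaw":-1,"xyz":[-0.5,1,184],"angular":[0,0,0.095]},{"jaw":-1,"xyz":[-0.5,1,184],"angular":[0,0,0.095]},{"jaw":-1,"xyz":[-0.5,1,184],"angular":[0,0,0.095]},{"jaw":-1,"xyz":[-0.5,1,184],"angular":[0,0,0.095]}]'
```

```text
clock: 3.15
eef_pos: [458.5, -296.0, 107.1]
tool_rot: [3.14, -0.001, 0.29]
force: [-1.7, -0.1, 5.9]
width: 21.5
gripper_force: 59.0
```

```bash
python3 -m creep '[{"jaw":-1,"xyz":[0,0,-40],"angular":[0,0,0]},{"jaw":-1,"xyz":[0,0,-90],"angular":[0,0,0]},{"jaw":-1,"xyz":[0,0,-140],"angular":[0,0,0]},{"jaw":-1,"xyz":[12,-60,-145],"angular":[0,0,0]},{"jaw":-1,"xyz":[23,-120,-145],"angular":[0,0,0]},{"jaw":-1,"xyz":[34,-180,-145],"angular":[0,0,0]},{"jaw":-1,"xyz":[45,-240,-145],"angular":[0,0,0]},{"jaw":-1,"xyz":[57,-300,-145],"angular":[0,0,0]},{"jaw":-1,"xyz":[68,-361,-145],"angular":[0,0,0]},{"jaw":-1,"xyz":[68,-361,-145],"angular":[0,0,0]},{"jaw":-1,"xyz":[68,-361,-145],"angular":[0,0,0]}]'
python3 w.py w2
python3 - <<'E'
from h import *
print(ctrl.read_state()['qpos'].round(2) if hasattr(ctrl.read_state()['qpos'],'round') else ctrl.read_state()['qpos'])
m=viewer.camera_model('wrist'); m['T']=np.array(m['T']); im,d=viewer.get_image('wrist')
for r in silhouettes('wrist','slot')[:1]:
    x,y=map(int,r['xy']); P=cloud('wrist',r['pixels'],m,d); print(r['score'],x,y,P[P[:,2]>28].mean(0),cv2.minEnclosingCircle(P[P[:,2]>28][:,:2].astype(np.float32)))
# rectified top view at z=34 of 120mm square, 5px/mm, around screw
def topview(z,c=(497.2,106.7),h=50,s=6):
    n=2*h*s; g=np.arange(n)/s-h
    X,Y=np.meshgrid(c[0]+g,c[1]-g); W=np.stack([X,Y,np.full_like(X,z)],-1).reshape(-1,3)
    Ti=np.linalg.inv(m['T']); rv=cv2.Rodrigues(Ti[:3,:3])[0]
    K=np.array([[m['fx'],0,m['cx']],[0,m['fy'],m['cy']],[0,0,1]])
    p=cv2.projectPoints(W,rv,Ti[:3,3],K,np.array(m['dist']))[0].reshape(n,n,2).astype(np.float32)
    return cv2.remap(im,p[...,0],p[...,1],cv2.INTER_CUBIC)
cv2.imwrite('pics/top.png',topview(32)[:,:,::-1])
E
```

```text
clock: 4.53
eef_pos: [419.9, 69.3, 251.3]
tool_rot: [3.141, 0.0, 0.29]
force: [0.3, -0.4, -0.8]
width: 21.2
gripper_force: 59.1
4.525 [419.9  69.3 251.3] [3.141 0.    0.29 ]
[[0.29, -0.92, -0.28, 493.4], [-0.96, -0.27, -0.09, 91.09], [0.0, 0.3, -0.95, 374.12], [0.0, 0.0, 0.0, 1.0]]
[-0.2   0.31 -0.04  2.1   0.02  0.73 -1.53]
0.88 242 84 [496.98021752 106.80840384  32.30552959] ((497.3202209472656, 106.48258209228516), 18.241395950317383)
```

View pics/w2.png

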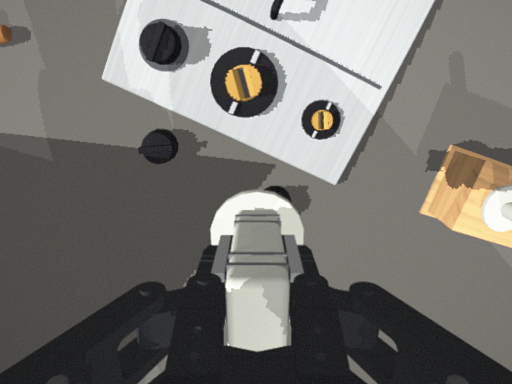

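View pics/top.png

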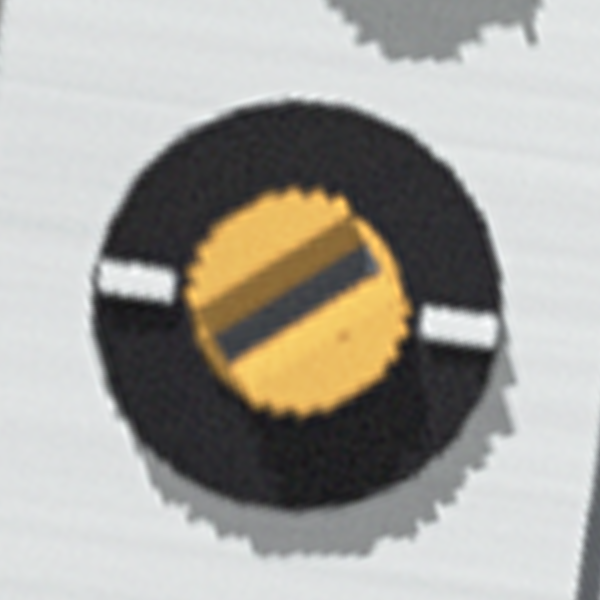

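The top view, centred on (497.2,106.7), shows the ribs at about -8° and the slot at about +29.5°. The blade is at +16.7°, so I turn -0.225 rad about tool z and stop just above the screw.

```bash
python3 -m creep '[{"jaw":-1,"xyz":[45,-7,30],"angular":[0,0,-0.11]},{"jaw":-1,"xyz":[84.8,-13.7,60],"angular":[0,0,-0.225]},{"jaw":-1,"xyz":[84.8,-13.7,100],"angular":[0,0,-0.225]},{"jaw":-1,"xyz":[84.8,-13.7,120],"angular":[0,0,-0.225]},{"jaw":-1,"xyz":[84.8,-13.7,120],"angular":[0,0,-0.225]},{"jaw":-1,"xyz":[84.8,-13.7,120],"angular":[0,0,-0.225]}]'
python3 - <<'E'
from h import *
for c in ('scene','side'):
    im,d=viewer.get_image(c); m=viewer.camera_model(c); m['T']=np.array(m['T'])
    Ti=np.linalg.inv(m['T']);K=np.array([[m['fx'],0,m['cx']],[0,m['fy'],m['cy']],[0,0,1]])
    u,v=cv2.projectPoints(np.array([[497.,107,50]]),cv2.Rodrigues(Ti[:3,:3])[0],Ti[:3,3],K,np.array(m['dist']))[0].ravel().astype(int)
    globals()[c]=cv2.resize(im[v-40:v+40,u-45:u+45],None,fx=4.4,fy=4.4,interpolation=cv2.INTER_CUBIC)
cv2.imwrite('pics/pre.png',np.hstack([scene,side])[:,:,::-1])
E
```

```text
clock: 5.42
eef_pos: [498.2, 106.3, 132.1]
tool_rot: [3.141, -0.001, 0.513]
force: [0.5, -0.0, -1.0]
width: 21.4
gripper_force: 59.0
```

View pics/pre.png

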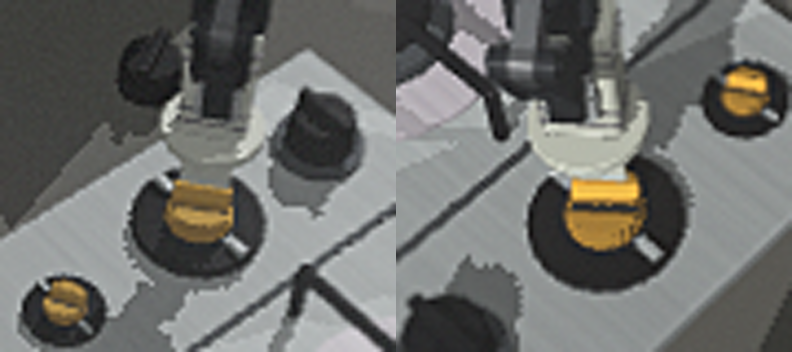

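The picture shows the disc and blade directly above the large screw (left crop (205,200), right crop (605,205)). Aligned, so I descend slowly.

```bash
python3 -m creep '[{"jaw":-1,"xyz":[-0.5,-0.5,6],"angular":[0,0,0]},{"jaw":-1,"xyz":[-0.5,-0.5,12],"angular":[0,0,0]},{"jaw":-1,"xyz":[-0.5,-0.5,16],"angular":[0,0,0]},{"jaw":-1,"xyz":[-0.5,-0.5,20],"angular":[0,0,0]},{"jaw":-1,"xyz":[-0.5,-0.5,23],"angular":[0,0,0]},{"jaw":-1,"xyz":[-0.5,-0.5,23],"angular":[0,0,0]},{"jaw":-1,"xyz":[-0.5,-0.5,23],"angular":[0,0,0]}]'
```

```text
clock: 6.4
eef_pos: [496.8, 107.2, 108.4]
tool_rot: [3.142, -0.0, 0.515]
force: [-0.1, 0.5, -0.7]
width: 21.4
gripper_force: 59.0
```

```bash
python3 -m creep '[{"jaw":-1,"xyz":[0,0,0],"angular":[0,0,0.1]},{"jaw":-1,"xyz":[0,0,0],"angular":[0,0,0.2]},{"jaw":-1,"xyz":[0,0,0],"angular":[0,0,0.3]},{"jaw":-1,"xyz":[0,0,0],"angular":[0,0,0.4]},{"jaw":-1,"xyz":[0,0,0],"angular":[0,0,0.5]},{"jaw":-1,"xyz":[0,0,0],"angular":[0,0,0.6]},{"jaw":-1,"xyz":[0,0,0],"angular":[0,0,0.7]},{"jaw":-1,"xyz":[0,0,0],"angular":[0,0,0.7]},{"jaw":-1,"xyz":[0,0,0],"angular":[0,0,0.7]},{"jaw":-1,"xyz":[0,0,0],"angular":[0,0,0.7]}]'
python3 - <<'E'
from h import *
out=[]
for c in ('scene','side'):
    im,d=viewer.get_image(c); m=viewer.camera_model(c); m['T']=np.array(m['T'])
    n=480;g=np.arange(n)/6-40
    W=np.stack([*np.meshgrid(497.2+g,106.7-g),np.full((n,n),33.)],-1).reshape(-1,3)
    Ti=np.linalg.inv(m['T']);K=np.array([[m['fx'],0,m['cx']],[0,m['fy'],m['cy']],[0,0,1]])
    p=cv2.projectPoints(W,cv2.Rodrigues(Ti[:3,:3])[0],Ti[:3,3],K,np.array(m['dist']))[0].reshape(n,n,2).astype(np.float32)
    out.append(cv2.resize(cv2.remap(im,p[...,0],p[...,1],cv2.INTER_CUBIC),(400,400)))
cv2.imwrite('pics/turned.png',np.hstack(out)[:,:,::-1])
E
```

```text
clock: 7.65
eef_pos: [496.8, 106.6, 108.4]
tool_rot: [3.141, -0.0, -0.185]
force: [0.2, -3.0, -0.7]
width: 21.5
gripper_force: 59.2
```

View pics/turned.png

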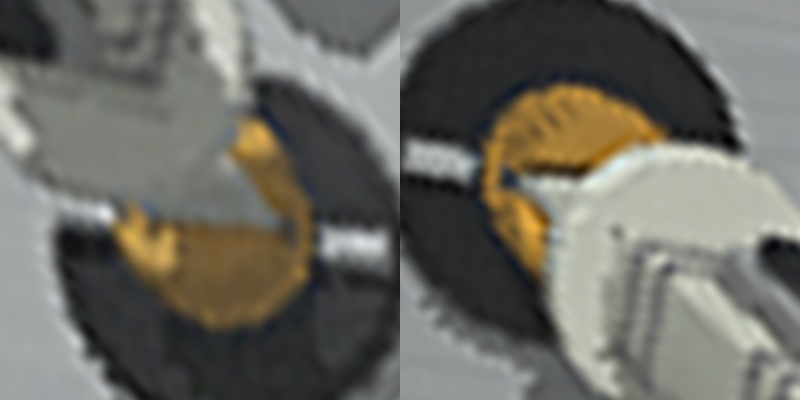

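The slot runs at the level of both ribs (left crop ribs (90,215) and (350,243), slot edge between them). I ease off within the play, lift straight up, back off and check.

```bash
python3 -m creep '[{"jaw":-1,"xyz":[0,0,0],"angular":[0,0,-0.04]},{"jaw":-1,"xyz":[0,0,-12],"angular":[0,0,-0.04]},{"jaw":-1,"xyz":[0,0,-35],"angular":[0,0,-0.04]},{"jaw":-1,"xyz":[0,0,-85],"angular":[0,0,-0.04]},{"jaw":-1,"xyz":[-20,0,-140],"angular":[0,0,-0.04]},{"jaw":-1,"xyz":[-75,0,-145],"angular":[0,0,-0.04]},{"jaw":-1,"xyz":[-85,0,-145],"angular":[0,0,-0.04]},{"jaw":-1,"xyz":[-85,0,-145],"angular":[0,0,-0.04]}]'
python3 - <<'E'
from h import *
out=[]
c='wrist'
m=viewer.camera_model(c);im,d=viewer.get_image(c);  m['T']=np.array(m['T'])
n=400;g=np.arange(n)/5-40
W=np.stack([*np.meshgrid(497.2+g,106.7-g),np.full((n,n),32.)],-1).reshape(-1,3)
Ti=np.linalg.inv(m['T']);K=np.array([[m['fx'],0,m['cx']],[0,m['fy'],m['cy']],[0,0,1]])
p=cv2.projectPoints(W,cv2.Rodrigues(Ti[:3,:3])[0],Ti[:3,3],K,np.array(m['dist']))[0].reshape(n,n,2).astype(np.float32)
cv2.imwrite('pics/top2.png',np.hstack([cv2.remap(im,p[...,0],p[...,1],cv2.INTER_CUBIC),cv2.resize(im[200:384,150:350],(400,400))])[:,:,::-1])
# move back to above stand
s=ctrl.read_state(); y=s['tool_rot'][2]; D=np.array([458.5-s['eef_pos'][0],-296-s['eef_pos'][1],0])
print(s['eef_pos'],y,R.from_euler('xyz',s['tool_rot']).inv().apply(D),'rz',-(0.29-y))
E
```

```text
clock: 8.75
eef_pos: [412.9, 123.9, 254.0]
tool_rot: [-3.14, -0.001, -0.143]
force: [-0.2, 0.5, -0.9]
width: 21.2
gripper_force: 59.1
[413.91155993 123.55636069 253.78666157] -0.14427360379256582 [ 1.04446226e+02  4.08786681e+02 -3.22887272e-01] rz -0.4342736037925658
```

View pics/top2.png

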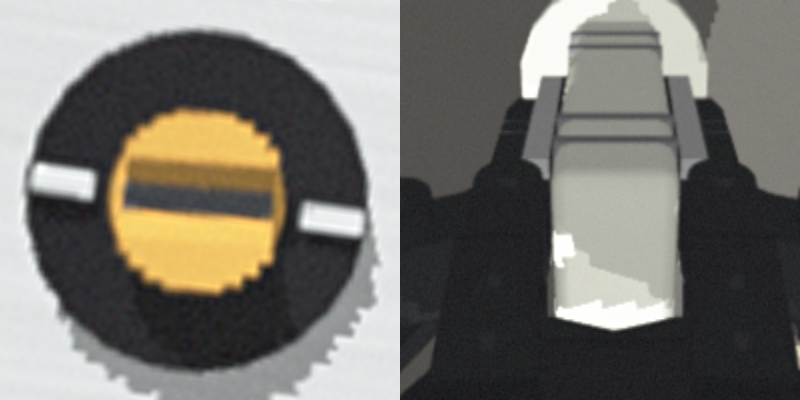

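The slot is within about 4° of the ribs and the tool sits unslipped in the jaws. Next is the return to above the stand.

```bash
python3 -m creep '[{"jaw":-1,"xyz":[13,51,0],"angular":[0,0,-0.06]},{"jaw":-1,"xyz":[26,102,0],"angular":[0,0,-0.12]},{"jaw":-1,"xyz":[39,153,0],"angular":[0,0,-0.18]},{"jaw":-1,"xyz":[52,204,0],"angular":[0,0,-0.24]},{"jaw":-1,"xyz":[65,255,0],"angular":[0,0,-0.3]},{"jaw":-1,"xyz":[78,306,0],"angular":[0,0,-0.36]},{"jaw":-1,"xyz":[91,357,0],"angular":[0,0,-0.434]},{"jaw":-1,"xyz":[104.4,408.8,0],"angular":[0,0,-0.434]},{"jaw":-1,"xyz":[104.4,408.8,0],"angular":[0,0,-0.434]},{"jaw":-1,"xyz":[104.4,408.8,60],"angular":[0,0,-0.434]},{"jaw":-1,"xyz":[104.4,408.8,60],"angular":[0,0,-0.434]},{"jaw":-1,"xyz":[104.4,408.8,60],"angular":[0,0,-0.434]}]'
```

```text
clock: 10.3
eef_pos: [458.2, -296.9, 194.2]
tool_rot: [3.141, -0.001, 0.289]
force: [0.3, -0.9, -1.0]
width: 21.3
gripper_force: 59.2
```

```bash
python3 -m creep '[{"jaw":-1,"xyz":[0,-0.5,25],"angular":[0,0,0]},{"jaw":-1,"xyz":[0,-0.5,45],"angular":[0,0,0]},{"jaw":-1,"xyz":[0,-0.5,60],"angular":[0,0,0]},{"jaw":-1,"xyz":[0,-0.5,72],"angular":[0,0,0]},{"jaw":-1,"xyz":[0,-0.5,80],"angular":[0,0,0]},{"jaw":-1,"xyz":[0,-0.5,85],"angular":[0,0,0]},{"jaw":-1,"xyz":[0,-0.5,86],"angular":[0,0,0]},{"jaw":-1,"xyz":[0,-0.5,86],"angular":[0,0,0]}]'
```

```text
clock: 11.3
eef_pos: [457.3, -296.4, 107.5]
tool_rot: [3.141, -0.0, 0.289]
force: [-0.0, -0.8, -1.1]
width: 21.3
gripper_force: 59.2
```

Down at the original height with no side force. Release, rise and look.

```bash
python3 -m creep '[{"jaw":-1,"xyz":[0,0,0.5],"angular":[0,0,0]},{"jaw":1,"xyz":[0,0,0.5],"angular":[0,0,0]},{"jaw":1,"xyz":[0,0,0.5],"angular":[0,0,0]},{"jaw":1,"xyz":[0,0,0.5],"angular":[0,0,0]},{"jaw":1,"xyz":[0,0,0.5],"angular":[0,0,0]},{"jaw":1,"xyz":[0,0,0.5],"angular":[0,0,0]},{"jaw":1,"xyz":[0,0,0.5],"angular":[0,0,0]},{"jaw":1,"xyz":[0,0,-30],"angular":[0,0,0]},{"jaw":1,"xyz":[0,0,-75],"angular":[0,0,0]},{"jaw":1,"xyz":[0,0,-130],"angular":[0,0,0]},{"jaw":1,"xyz":[0,0,-183],"angular":[0,0,0]},{"jaw":1,"xyz":[0,0,-183],"angular":[0,0,0]}]'
python3 w.py w3
```

```text
clock: 12.8
eef_pos: [459.3, -297.7, 294.7]
tool_rot: [3.135, -0.006, 0.289]
force: [-0.9, 0.6, -0.3]
width: 85.5
gripper_force: 0.0
12.8 [ 459.3 -297.7  294.7] [ 3.135 -0.006  0.289]
[[0.28, -0.92, -0.28, 531.83], [-0.96, -0.27, -0.09, -275.62], [0.01, 0.29, -0.96, 418.06], [0.0, 0.0, 0.0, 1.0]]
handle 900 [ 458.35467956 -296.06645515  136.77960185] ((457.234375, -296.15948486328125), (33.5740966796875, 21.743261337280273), 16.529062271118164)
```

View pics/w3.png

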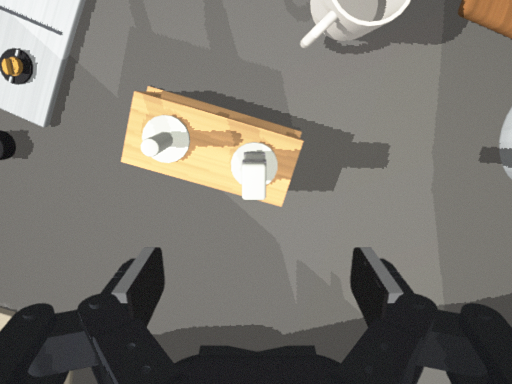

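The tool stands upright in its hole at (254,175), within 1 mm of its start, and the gripper is clear.

```bash
python3 -c "
from cell import ctrl
print(ctrl.finish_job())"
```

```text
the job is handed in; nothing more can be done
None
```

Job handed in at about 13 s, with no verdict returned: the larger screw's slot was within about 4° of the ribs, the tuning tool is upright in its own hole within about 1 mm of its start, and the smaller screw was not touched.

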